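# Fold back the hood's bifold door and draw out the reagent carrier

## Task

Push the hood's half-open bifold door at its fold post so that both panels fold right back, before moving the carrier. Then draw the blue carrier with its two amber bottles out through the doorway and leave it standing inside the yellow taped rectangle, lined up with it. Keep the bottles upright in the carrier, leave the door folded back, and do not disturb the other things on the bench.

Things in the scene. Friction and masses are not known exactly. Their poses are not given: they have to be found in the camera images.
- hood: White light-shield hood, fixed, 240 deep, 228 wide, 168 high (mm), no floor: contents stand on the bench. Origin on the bench, middle of the doorway; +x points into the hood. Inner faces: side walls y = +-106, back wall x = 232. Aluminium door posts at y = +-104 to 120, x = -2 to 10. Nothing spans the doorway above; its dark track is flush with the bench.
- door_pivot (a point): Axis of the door's upright pivot, at x = 0, y = +100 mm in the hood's frame; given at 195 mm height, the same as fold_post.
- fold_post (a point): Black round post, 16 mm diameter, on the fold hinge: it rises above the 154 mm high panels to 220 mm; this point is on its axis at 195 mm. It moves on a circle of 100 mm radius about door_pivot, always in front of the hood: at door angle a it is at hood x = -100 sin a, y = 100 - 100 cos a. Push this post: pressing on the second panel's face when nearly flat shuts the door.
- door (a joint): Bifold door, two orange panels 100 mm wide, 8 thick: angle (rad) of the pivoted one. 0 = flat across the doorway; the fold comes out to hood -x as it grows; 1.45 = end stop, both folded together in front of the +y door post (hood y = 69 to 120 mm). The second panel's free edge follows the doorway line. Starts at 0.3 to 0.75, stays where left; needs 2 to 7 N at the fold post.
- carrier: Loose blue bottle carrier, 170 mm long (x), 72 wide (y), two pockets with walls 45 high, about 0.3 kg empty. Origin: centre of its underside; x points along it away from the handle. Starts in the hood, handle end just behind the doorway, its x about along the hood's x. Its slick underside slides easily; led by the handle it may swing a little.
- carrier_handle (a point): Centre of the carrier's black handle bar, 12 x 12 mm, 72 long along the carrier's y (52 free between the uprights below it), 170 mm above the carrier's underside, 77 mm from its origin to its -x. Axes as the carrier's. It stands above the bottle tops (138 mm); grip it across from above.
- bottle1_mid (a point): Amber bottle with white cap, 60 mm diameter, 132 mm high, 0.18 kg, loose in the carrier's pocket nearer the handle (19 mm towards the handle from the carrier's origin). Point: its centre, half-way up.
- bottle2_mid (a point): The same kind of bottle in the carrier's other pocket (49 mm away from the handle from the carrier's origin). Point: its centre.
- bay: Rectangle of flat yellow tape on the bench (flush, nothing to catch), 210 x 112 mm inside the tape. Origin: its centre; x along its long side. The carrier is to stand within it, its long side along the rectangle's, either way round.
- tip_box: Bystander: white box with blue lid, 87 x 122 x 66 mm, origin at the centre of its underside.
- flask: Bystander: conical glass flask, 84 mm diameter at the foot, 130 mm high, origin at the centre of its underside.
- spare: Bystander: single amber bottle with white cap, 64 mm diameter, 130 mm high, origin at the centre of its underside.
- tub: Bystander: red lidded waste tub, 128 mm diameter, 115 mm high, origin at the centre of its underside.
- roof_edge (a point): Middle of the roof's front edge, on its top: hood x = 98 mm, 168 mm high (underside 160). The roof covers the hood from here to the back; the first 98 mm behind the doorway are open above.
Mind the look-alikes: they are no part of the job. Leave any purple or red look-alike of the carrier alone.

How it is judged:
On the way, in this order (a step that is already met when the one before it is completed fails the run):
1. the door is folded right back (joint over 1.25 rad) while the carrier is still in its place in the hood (moved under 30 mm) (value of joint door above 1.25 rad and distance of carrier from where it was at the start of the episode below 0.03 m), for 0.2 s.
2. the carrier is wholly out of the hood: its origin more than 85 mm in front of the doorway, raised less than 70 mm off the bench, door still folded back (over 1.2 rad) (x of carrier in the frame of hood below -0.085 m and height (world z) of carrier below 0.07 m and value of joint door above 1.2 rad), for 0.1 s.
At the end, for the whole second after the job is handed in: Door folded over 1.25 rad; carrier at rest on the bench (tilt under 0.05 rad, raised under 6 mm), within 30 mm of the rectangle's centre along each of its axes and 0.25 rad of its long side; bottles upright (0.15 rad), within 65 mm of the carrier's origin and under 90 mm high (value of joint door above 1.25 rad and x of carrier in the frame of bay between -0.03 and 0.03 m and y of carrier in the frame of bay between -0.03 and 0.03 m and angle between the x axis of carrier and the x axis of bay, either way round below 0.25 rad and angle between carrier's own z axis and vertical below 0.05 rad and height (world z) of carrier below 0.006 m and linear speed of carrier below 0.02 m/s and angle between each of bottle1_mid, bottle2_mid's own z axis and vertical below 0.15 rad and horizontal distance between each of bottle1_mid, bottle2_mid and carrier below 0.065 m and height (world z) of each of bottle1_mid, bottle2_mid below 0.09 m); the robot touches nothing.
It fails at once if a bystander (tip box, flask, spare bottle or tub) is moved over 25 mm (distance of any of tip_box, flask, spare, tub from where it was at the start of the episode above 0.025 m).
It fails at once if a bottle tilts over 0.5 rad (angle between any of bottle1_mid, bottle2_mid's own z axis and vertical above 0.5 rad).
It also fails if it takes over 58 s, if anything falls off the work surface, if the arm or the gripper's body presses on something with over 40 N, if the wrist force passes 120 N, or if a joint passes its speed limit or range.

## Robot

A 7-joint arm with a two-finger parallel gripper is mounted at the origin on the work surface. World frame = base frame: x ahead of the robot, y to its left, z up, the work surface at z = 0. Lengths are in m, angles in rad, forces in N, time in s.
With the tool pointing down it reaches from about 0.4 to 0.85 m from the base axis. Payload 4.5 kg.
Tool frame: the origin (TCP) lies at the very end of the fingers, on their centre line; the grasp point (between the pads) lies 19 mm behind it; z points along the fingers, x is the direction in which the jaws open and shut, and the axes are right-handed (so a half turn about z gives the same grasp; the last joint's range is limited). The gripper opens to 88 mm and grips with 3 to 60 N. Pads are 18 mm wide; open, the fingers measure 123 mm over their backs; the gripper's body (75 mm by 187 mm) begins 45 mm behind the grasp point.
Start: joints at [-1.099, 0.689, -0.195, 1.565, 0.157, 0.902, -0.215], TCP at [0.265, 0.566, 0.239] pointing down, gripper open.
Joint ranges: [-3.01, 3.01], [-0.46, 2.08], [-1.47, 1.51], [0.13, 2.56], [-1, 4.14], [0.04, 2.09], [-2.66, 2.66]. Speed limits (rad/s): [2.57, 2.57, 3.14, 3.14, 3.14, 3.14, 3.14].

## Interface

Orientations are given as a unit quaternion [x, y, z, w].
In Python, from plant import * gives the robot as it stands.
- The arm moves only by the tool apply_moves, never from a script. Its argument "series" is a list of rows, each an object of numbers: "x", "y", "z": the shift along the tool's x, y, z in units of 80 cm (1.0 is 80 cm); "wx", "wy", "wz": the turn, a rotation vector about the tool's x, y, z in units of pi rad (1.0 is pi rad); "fingers": the opening, from -1 (shut) to 1 (fully open), so that 0 is half open. In form: [{"x": .., "y": .., "z": .., "wx": .., "wy": .., "wz": .., "fingers": ..}, ...]. A call has 1 to 8 rows; each row shifts and turns the pose as measured when the row begins, along the tool's axes as they then stand; what a row does not reach is not made up. A row lasts 1/8 s, in which the tool goes at most 62.5 mm and 10.7 degrees, less where a joint would pass 70% of its speed; a pose out of reach is approached as far as the arm can. A call with a number of a shift or a turn outside -1 to 1 is refused whole. A call with a gripper value outside its range is refused whole. The fingers move at their own pace and stop on an object; "force" is the grip in N (left out, the last holds). Time passes only in rows, so rows that do not move let the fingers close. It gives the time, the measured TCP pose, the force and the opening at its end, in the units of the state.
- get_state(): the state, without advancing time (a new reading comes with each control period).
- snapshot(name): name is "scene" or "top"; returns (picture, depth): 384x512x3 uint8, red, green, blue; 384x512 float32, m along the optical axis (not along the pixel's ray), 0 where there is no reading.
- camera_model(name): a dict with "camera_matrix" (3x3 intrinsics, pixels), "world_from_camera" (4x4, takes a point from camera to world coordinates). Camera axes: x right, y up, looking along -z (the intrinsics and any distortion apply to the point x, -y, -z); pixel columns grow to the right and rows downward; lengths in m; the calibration is good to about 2 mm. A picture is of the moment at which its call begins. camera_model takes no time and is no camera call.
- finish_job(): hands the job in, once; it reports no verdict.
The state is a dict: "clock": time; "q": joint angles; "qd": joint speeds; "joint_torque": joint torques, N m; "tool_pos": TCP position; "eef_rot": TCP orientation; "contact_force": force on the tool from outside, world axes, zero at the start; "moment": the same for the moment, N m; "opening": opening from 0.0 (shut) to 1.0 (fully open).
Only numpy, scipy, OpenCV 4.12 (cv2) and the standard library are available. Lean on these libraries where they do the work, as an engineer would, in place of code of your own. Each camera call takes 0.05 s, during which the arm holds its last target. There are 200 camera calls.

## Working session

There is one attempt and no reset: what is moved stays moved. The work goes in short steps, Python scripts to look and compute and a tool call to move; the robot and the scene stay as the last step left them, time stands still between calls to the robot, and variables do not carry over. Pictures are saved under pics/ and viewed, about 8 in all and at most 12, crops included, and the job is handed in when it is done.

Besides the shell and the picture viewer there is one more tool, called after "Request:" by a JSON object that holds its "api" and its "payload", one argument or row to a line. apply_moves: Moves the arm, as the interface text tells. Its arguments: {"type":"object","properties":{"series":{"type":"array","items":{"type":"object","properties":{"x":{"type":"number"},"y":{"type":"number"},"z":{"type":"number"},"wx":{"type":"number"},"wy":{"type":"number"},"wz":{"type":"number"},"fingers":{"type":"number"}}}},"force":{"type":"number"}},"required":["series"]}

```bash
ls; mkdir -p pics
cat > h.py <<'E'
from plant import *
import numpy as np, cv2
def shot(n,save=None):
    im,d=snapshot(n); 
    if save: cv2.imwrite('pics/'+save,cv2.cvtColor(im,cv2.COLOR_RGB2BGR)); np.savez('pics/'+save+'.npz',im=im,d=d)
    return im,d
def pts(n,d):
    m=camera_model(n);K=np.array(m['camera_matrix']);T=np.array(m['world_from_camera'])
    v,u=np.mgrid[:d.shape[0],:d.shape[1]]
    P=np.stack([(u-K[0,2])/K[0,0]*d,-(v-K[1,2])/K[1,1]*d,-d],-1)
    return P@T[:3,:3].T+T[:3,3]
def ray(n,u,v,z):
    m=camera_model(n);K=np.array(m['camera_matrix']);T=np.array(m['world_from_camera'])
    r=T[:3,:3]@np.array([(u-K[0,2])/K[0,0],-(v-K[1,2])/K[1,1],-1]);o=T[:3,3]
    return o+r*(z-o[2])/r[2]
E
python3 - <<'E'
from h import *
a,_=shot('top','top0.png');b,_=shot('scene','scene0.png')
cv2.imwrite('pics/both.png',cv2.cvtColor(np.vstack([a,b]),cv2.COLOR_RGB2BGR)[:, :])
for n in('top','scene'):print(camera_model(n))
print(get_state())
E
```

```text
pics
{'camera_matrix': array([[346.94227385,   0.        , 246.76861145],
       [  0.        , 346.94227385, 193.20508557],
       [  0.        ,   0.        ,   1.        ]]), 'world_from_camera': array([[-0.0199253 ,  0.9965575 , -0.08047442,  0.47115109],
       [-0.99979868, -0.01967048,  0.00395801, -0.09322746],
       [ 0.00236141,  0.08053709,  0.99674882,  1.12927046],
       [ 0.        ,  0.        ,  0.        ,  1.        ]])}
{'camera_matrix': array([[472.39554251,   0.        , 258.02935114],
       [  0.        , 472.39554251, 186.00725437],
       [  0.        ,   0.        ,   1.        ]]), 'world_from_camera': array([[-0.85302111, -0.40158288,  0.33329592,  0.96879045],
       [ 0.52169512, -0.67300236,  0.524311  ,  0.61928956],
       [ 0.01375462,  0.62112721,  0.78358905,  1.16922597],
       [ 0.        ,  0.        ,  0.        ,  1.        ]])}
{'clock': 0.1, 'q': array([-1.09918266,  0.68988206, -0.19453345,  1.5662033 ,  0.15732732,
        0.90248005, -0.21514387]), 'qd': array([-0.00038361, -0.00321928, -0.00013953, -0.0015404 , -0.00076981,
        0.00017966,  0.00075525]), 'joint_torque': array([-2.15264234e-03, -5.28503573e+01, -1.27137680e+00, -1.53835845e+01,
       -5.26313321e-02,  2.02617819e-03,  3.87823832e-05]), 'tool_pos': array([0.26478318, 0.56554364, 0.23801162]), 'eef_rot': array([ 8.43774109e-01,  5.36697895e-01, -6.30182063e-04,  4.75298040e-04]), 'contact_force': array([-0.75782848, -0.82266097, -0.42222135]), 'moment': array([-0.02016825,  0.00646914, -0.04737134]), 'opening': 1.0017643280032549}
```

View pics/top0.png

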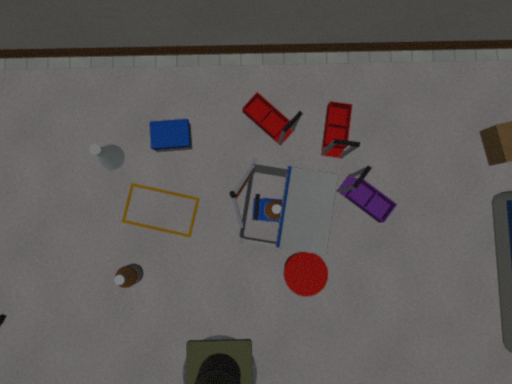

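View pics/scene0.png

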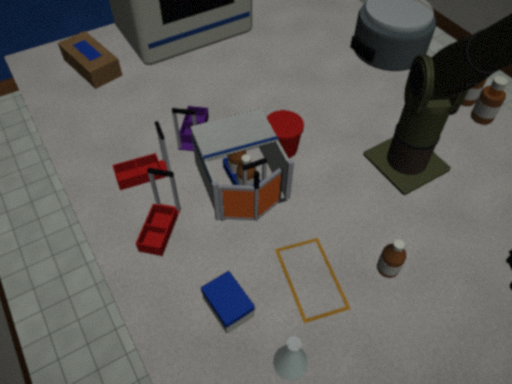

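Top view: the hood's doorway faces left (world +y), with posts at about (253,168) and (243,235). The black fold post is at (233,194). The carrier, with its black handle at (257,207) and one white cap at (277,209), is in the hood. The bay is centred at (160,210), the tip box at (170,134), the flask at (105,155), the spare bottle at (126,276) and the tub at (305,273).

Look-alikes for the carrier: red at (268,118), red at (337,128), purple at (367,198). The blue one inside the hood, at (268,208), is the target. I'll take a close crop and measure.

Run:
```python
from h import *
z=np.load('pics/top0.png.npz');im,d=z['im'],z['d'];P=pts('top',d);np.set_printoptions(precision=4,suppress=True)
c=cv2.resize(im[140:260,100:350],None,fx=3.2,fy=3.2,interpolation=cv2.INTER_CUBIC);cv2.imwrite('pics/crop1.png',cv2.cvtColor(np.clip(c*1.3,0,255).astype(np.uint8),cv2.COLOR_RGB2BGR))
hsv=cv2.cvtColor(im,cv2.COLOR_RGB2HSV);H,S,V=[hsv[...,i].astype(int) for i in range(3)]
R=np.zeros(im.shape[:2],bool);R[140:260,100:350]=1
def show(n,m,k=4):
    nn,l,s,ce=cv2.connectedComponentsWithStats(m.astype(np.uint8))
    for i in range(1,nn):
        if s[i,4]>k:
            q=P[l==i];print(n,s[i],ce[i],'xyz med',np.median(q,0),'zmax',q[:,2].max(),'rect',cv2.minAreaRect(q[:,:2].astype(np.float32)))
show('black',R&(V<45),8)
show('blue',R&(H>100)&(H<125)&(S>150),15)
show('yellow',R&(H>12)&(H<35)&(S>150)&(P[...,2]<.03),15)
show('roof',R&(abs(P[...,2]-.168)<.006),100)
m=(R&(H>15)&(H<30)&(S>130)&(np.mgrid[:384,:512][1]<205)).astype(np.uint8)
cs,_=cv2.findContours(m,cv2.RETR_EXTERNAL,2);cc=max(cs,key=cv2.contourArea);g=np.array([ray('top',*p[0],0)[:2] for p in cc],np.float32);print('bay',cv2.minAreaRect(g))
W=R&(P[...,2]>.2);W[:,:215]=0;show('high',W,3)
```

```text
black [333 140  17   5  63] [341.6984 141.7778] xyz med [ 0.6866 -0.365   0.1753] zmax 1.1292704567841636 rect ((0.5904523134231567, -0.23191067576408386), (0.0323924794793129, 0.36443668603897095), 35.62422561645508)
black [230 191   6   6  24] [232.625  194.0417] xyz med [ 0.5433 -0.0593  0.2193] zmax 1.1292704567841636 rect ((0.5098384022712708, -0.07224789261817932), (0.08723730593919754, 0.01170720998197794), 20.82692527770996)
black [254 194   5  25  70] [256.3714 206.2143] xyz med [ 0.5109 -0.1222  0.1757] zmax 0.1796229826377631 rect ((0.5122937560081482, -0.12288964539766312), (0.00812437292188406, 0.06620273739099503), 83.30182647705078)
blue [151 140  39   9 304] [168.8487 143.4507] xyz med [0.7171 0.1441 0.065 ] zmax 1.1292704567841636 rect ((0.6288437247276306, 0.02927348017692566), (0.3889893591403961, 0.09044881165027618), 50.93122863769531)
blue [277 167  14  80 169] [283.3728 206.5266] xyz med [ 0.5083 -0.1964  0.1714] zmax 0.1755093705733899 rect ((0.5109416842460632, -0.19755534827709198), (0.006095340475440025, 0.22093945741653442), 79.5752944946289)
blue [258 199
[... 485 characters left out ...]
8 0.186  0.0005] zmax 0.007883377510103928 rect ((0.5144743919372559, 0.1837785243988037), (0.22747287154197693, 0.12914836406707764), 76.530517578125)
roof [ 272  166   66   90 4174] [306.1809 210.633 ] xyz med [ 0.4971 -0.2607  0.1679] zmax 0.17397205822797523 rect ((0.4991992712020874, -0.25760719180107117), (0.14911019802093506, 0.22795835137367249), 79.50901794433594)
bay ((0.5142977833747864, 0.18391773104667664), (0.22764092683792114, 0.13012859225273132), 76.43717956542969)
high [229 191   6   6  32] [231.5 193.5] xyz med [ 0.5435 -0.0567  0.2192] zmax 1.1292704567841636 rect ((0.5101704001426697, -0.06998554617166519), (0.08955583721399307, 0.015183091163635254), 21.157926559448242)
```

View pics/crop1.png

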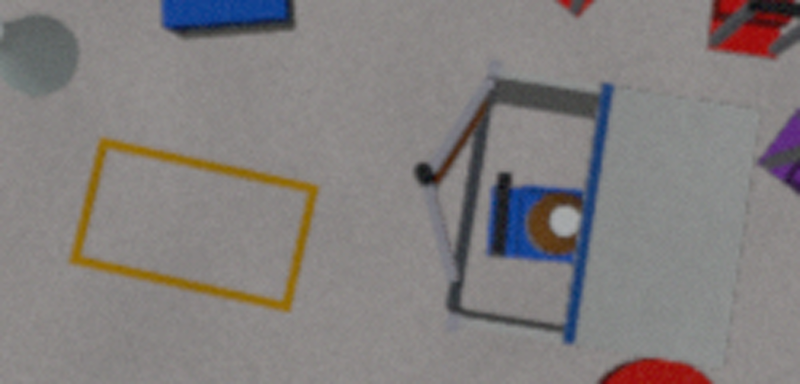

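```bash
cat >> h.py <<'E'
from scipy.spatial.transform import Rotation as Rn
def yaw(s): 
    x=Rn.from_quat(s['eef_rot']).as_matrix()[:,0]; return np.degrees(np.arctan2(x[1],x[0]))
def plan(wps,step=.055,dang=9,p=None,fix=True):
    """wps: (x,y,z,yawdeg); prints rows in tool axes (80 cm, pi units), also the tilt correction once"""
    s=get_state(); R=Rn.from_quat(s['eef_rot']); p=s['tool_pos'].copy()
    print('t',s['clock'],'p',p.round(4),'yaw',round(yaw(s),1),'F',s['contact_force'].round(1),'open',round(s['opening'],3))
    for w in wps:
        c,sn=np.cos(np.radians(w[3])),np.sin(np.radians(w[3]))
        G=Rn.from_matrix(np.array([[c,sn,0],[sn,-c,0],[0,0,-1]]))
        e=np.array(w[:3])-p; r=(R.inv()*G).as_rotvec()
        n=max(1,int(np.ceil(max(np.linalg.norm(e)/step,np.degrees(np.linalg.norm(r))/dang))))
        for k in range(n):
            dl=R.inv().apply(e/n)/.8; print('{'+', '.join(f'"{a}":{v:.4f}' for a,v in zip(['x','y','z','wx','wy','wz'],[*dl,*(r/n/np.pi)]) if abs(v)>2e-4)+'}')
            R=R*Rn.from_rotvec(r/n)
        p=np.array(w[:3]); R=G; print('--')
HX=np.array([-.182,-.983]);HY=np.array([.983,-.182]);PIV=np.array([.628,-.113])
def post(a,off=0):
    q=PIV-.1*np.sin(a)*HX-.1*np.cos(a)*HY+off*(-np.cos(a)*HX+np.sin(a)*HY); return q
E
python3 - <<'E'
from h import *
for a in(.4,.8,1.2,1.45):print(a,post(a))
plan([(.5435,-.058,.262,57)])
E
```

```text
0.4 [ 0.54454712 -0.05795687]
0.8 [ 0.57256961 -0.02980383]
1.2 [ 0.60934334 -0.01478565]
1.45 [ 0.63422195 -0.01322316]
t 0.1 p [0.2648 0.5655 0.238 ] yaw 64.9 F [-0.8 -0.8 -0.4] open 1.002
{"x":-0.0429, "y":0.0497, "z":-0.0022, "wz":0.0034}
{"x":-0.0424, "y":0.0501, "z":-0.0022, "wz":0.0034}
{"x":-0.0419, "y":0.0506, "z":-0.0022, "wz":0.0034}
{"x":-0.0413, "y":0.0510, "z":-0.0023, "wz":0.0034}
{"x":-0.0408, "y":0.0515, "z":-0.0023, "wz":0.0034}
{"x":-0.0402, "y":0.0519, "z":-0.0023, "wz":0.0034}
{"x":-0.0397, "y":0.0523, "z":-0.0023, "wz":0.0034}
{"x":-0.0391, "y":0.0527, "z":-0.0023, "wz":0.0034}
{"x":-0.0386, "y":0.0532, "z":-0.0023, "wz":0.0034}
{"x":-0.0380, "y":0.0536, "z":-0.0023, "wz":0.0034}
{"x":-0.0374, "y":0.0540, "z":-0.0023, "wz":0.0034}
{"x":-0.0369, "y":0.0544, "z":-0.0023, "wz":0.0034}
{"x":-0.0363, "y":0.0547, "z":-0.0023, "wz":0.0034}
--
```

Request:
{"api": "apply_moves", "payload": {
  "series": [
    {"x":-0.0425,"y":0.05,"z":-0.006,"wz":0.0034,"fingers":0},
    {"x":-0.0425,"y":0.05,"z":-0.006,"wz":0.0034,"fingers":0},
    {"x":-0.042,"y":0.0505,"z":-0.006,"wz":0.0034,"fingers":-0.3},
    {"x":-0.041,"y":0.051,"z":-0.005,"wz":0.0034,"fingers":-0.3},
    {"x":-0.041,"y":0.0515,"z":-0.003,"wz":0.0034,"fingers":-0.3},
    {"x":-0.04,"y":0.052,"wz":0.0034,"fingers":-0.3},
    {"x":-0.04,"y":0.052,"wz":0.0034,"fingers":-0.3},
    {"x":-0.039,"y":0.053,"wz":0.0034,"fingers":-0.3}
  ],
  "force": 10
}}

```text
schema error: expected keys x, y, z, wx, wy, wz, fingers
```

Run:
```python
from h import *
plan([(.544,-.058,.26,57)],step=.045)
```

```text
t 0.1 p [0.2648 0.5655 0.238 ] yaw 64.9 F [-0.8 -0.8 -0.4] open 1.002
{"x":-0.0349, "y":0.0404, "z":-0.0017, "wz":0.0027}
{"x":-0.0345, "y":0.0407, "z":-0.0017, "wz":0.0027}
{"x":-0.0342, "y":0.0410, "z":-0.0017, "wz":0.0027}
{"x":-0.0338, "y":0.0413, "z":-0.0017, "wz":0.0027}
{"x":-0.0335, "y":0.0416, "z":-0.0017, "wz":0.0027}
{"x":-0.0331, "y":0.0419, "z":-0.0017, "wz":0.0027}
{"x":-0.0327, "y":0.0422, "z":-0.0017, "wz":0.0027}
{"x":-0.0324, "y":0.0424, "z":-0.0017, "wz":0.0027}
{"x":-0.0320, "y":0.0427, "z":-0.0017, "wz":0.0027}
{"x":-0.0316, "y":0.0430, "z":-0.0017, "wz":0.0027}
{"x":-0.0313, "y":0.0433, "z":-0.0017, "wz":0.0027}
{"x":-0.0309, "y":0.0435, "z":-0.0017, "wz":0.0027}
{"x":-0.0305, "y":0.0438, "z":-0.0017, "wz":0.0027}
{"x":-0.0301, "y":0.0441, "z":-0.0017, "wz":0.0027}
{"x":-0.0297, "y":0.0443, "z":-0.0017, "wz":0.0027}
{"x":-0.0294, "y":0.0446, "z":-0.0017, "wz":0.0027}
--
```

All keys are required in every row.

Request:
{"api": "apply_moves", "payload": {
  "series": [
    {"x":-0.0425,"y":0.05,"z":-0.006,"wx":0,"wy":0,"wz":0.0034,"fingers":0},
    {"x":-0.0425,"y":0.05,"z":-0.006,"wx":0,"wy":0,"wz":0.0034,"fingers":0},
    {"x":-0.042,"y":0.0505,"z":-0.006,"wx":0,"wy":0,"wz":0.0034,"fingers":-0.3},
    {"x":-0.041,"y":0.051,"z":-0.005,"wx":0,"wy":0,"wz":0.0034,"fingers":-0.3},
    {"x":-0.041,"y":0.0515,"z":-0.003,"wx":0,"wy":0,"wz":0.0034,"fingers":-0.3},
    {"x":-0.04,"y":0.052,"z":0,"wx":0,"wy":0,"wz":0.0034,"fingers":-0.3},
    {"x":-0.04,"y":0.052,"z":0,"wx":0,"wy":0,"wz":0.0034,"fingers":-0.3},
    {"x":-0.039,"y":0.053,"z":0,"wx":0,"wy":0,"wz":0.0034,"fingers":-0.3}
  ],
  "force": 10
}}

```text
clock: 1.1
tool_pos: [0.4387, 0.1743, 0.2566]
eef_rot: [0.864, 0.503, -0.002, -0.0]
contact_force: [1.7, 0.4, -0.2]
opening: 0.348
```

Run:
```python
from h import *
plan([(.544,-.058,.26,57)],step=.045)
```

```text
t 1.1 p [0.4387 0.1743 0.2566] yaw 60.4 F [ 1.7  0.4 -0.2] open 0.348
{"x":-0.0312, "y":0.0430, "z":-0.0007, "wz":0.0031}
{"x":-0.0308, "y":0.0433, "z":-0.0007, "wz":0.0031}
{"x":-0.0304, "y":0.0436, "z":-0.0007, "wz":0.0031}
{"x":-0.0300, "y":0.0439, "z":-0.0007, "wz":0.0031}
{"x":-0.0295, "y":0.0442, "z":-0.0007, "wz":0.0031}
{"x":-0.0291, "y":0.0445, "z":-0.0007, "wz":0.0031}
--
```

Request:
{"api": "apply_moves", "payload": {
  "series": [
    {"x":-0.032,"y":0.044,"z":-0.001,"wx":0,"wy":0,"wz":0.0031,"fingers":-0.3},
    {"x":-0.031,"y":0.0433,"z":-0.001,"wx":0,"wy":0,"wz":0.0031,"fingers":-0.3},
    {"x":-0.0304,"y":0.0436,"z":-0.001,"wx":0,"wy":0,"wz":0.0031,"fingers":-0.3},
    {"x":-0.03,"y":0.044,"z":-0.001,"wx":0,"wy":0,"wz":0.0031,"fingers":-0.3},
    {"x":-0.0295,"y":0.044,"z":-0.001,"wx":0,"wy":0,"wz":0.0031,"fingers":-0.3},
    {"x":-0.029,"y":0.0445,"z":-0.001,"wx":0,"wy":0,"wz":0.0031,"fingers":-0.3},
    {"x":0,"y":0,"z":0,"wx":0,"wy":0,"wz":0,"fingers":-0.3}
  ]
}}

```text
clock: 1.98
tool_pos: [0.5461, -0.0733, 0.2597]
eef_rot: [0.881, 0.473, -0.004, 0.0]
contact_force: [-0.4, 0.2, -0.1]
opening: 0.348
```

Run:
```python
from h import *
plan([(.544,-.058,.26,57),(.544,-.058,.187,57)],step=.045)
im,d=shot('scene','s1.png');c=cv2.resize(im[90:240,130:330],None,fx=4,fy=4,interpolation=cv2.INTER_CUBIC);cv2.imwrite('pics/s1c.png',c[...,::-1])
```

```text
t 1.975 p [ 0.5461 -0.0733  0.2597] yaw 56.4 F [-0.4  0.2 -0.1] open 0.348
{"x":0.0145, "y":-0.0128, "z":-0.0005, "wx":-0.0012, "wy":0.0024, "wz":-0.0032}
--
{"z":0.0456}
{"z":0.0456}
--
```

View pics/s1c.png

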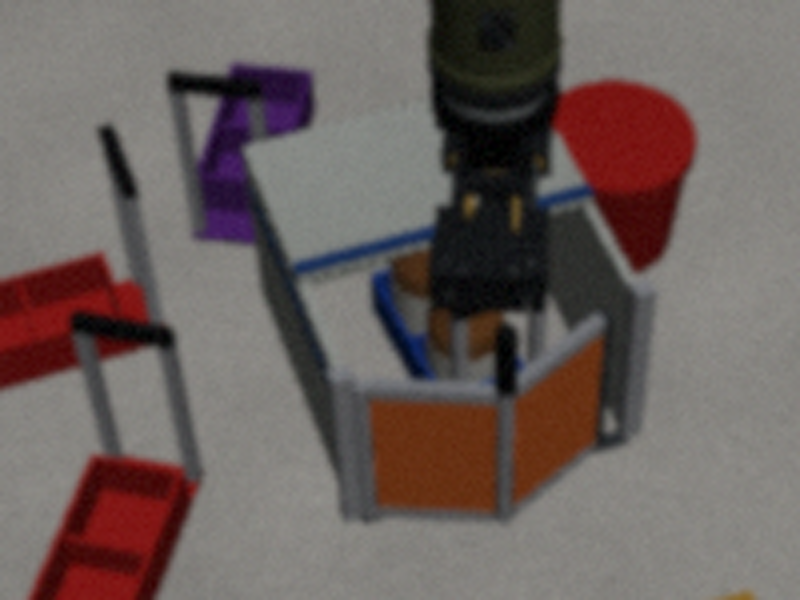

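The crop shows the blue carrier with two bottles inside the hood and the black post at (507,355). The gripper is just behind the post, 15 mm too deep. I'll correct that and lower over the post.

Request:
{"api": "apply_moves", "payload": {
  "series": [
    {"x":0.0145,"y":-0.0128,"z":0,"wx":-0.0012,"wy":0.0024,"wz":-0.003,"fingers":-0.3},
    {"x":0,"y":0,"z":0,"wx":0,"wy":0,"wz":0,"fingers":-0.3}
  ]
}}

```text
clock: 2.28
tool_pos: [0.542, -0.051, 0.2593]
eef_rot: [0.877, 0.481, 0.0, -0.002]
contact_force: [-0.5, 0.3, -0.6]
opening: 0.352
```

Run:
```python
from h import *
plan([(.544,-.058,.26,57),(.544,-.058,.187,57)],step=.045)
```

```text
t 2.275 p [ 0.542  -0.051   0.2593] yaw 57.4 F [-0.5  0.3 -0.6] open 0.352
{"x":-0.0060, "y":0.0068, "z":-0.0009, "wx":-0.0013, "wy":-0.0008, "wz":0.0025}
--
{"z":0.0456}
{"z":0.0456}
--
```

Request:
{"api": "apply_moves", "payload": {
  "series": [
    {"x":-0.005,"y":0.006,"z":0,"wx":0,"wy":0,"wz":0,"fingers":-0.3},
    {"x":0,"y":0,"z":0.02,"wx":0,"wy":0,"wz":0,"fingers":-0.3}
  ]
}}

```text
clock: 2.52
tool_pos: [0.5446, -0.0556, 0.2443]
eef_rot: [0.876, 0.482, 0.001, -0.002]
contact_force: [-0.2, 1.5, -0.5]
opening: 0.353
```

Run:
```python
from h import *
plan([(.544,-.058,.187,57)],step=.025)
```

```text
t 2.525 p [ 0.5446 -0.0556  0.2443] yaw 57.7 F [-0.2  1.5 -0.5] open 0.353
{"x":-0.0011, "y":0.0004, "z":0.0239, "wy":-0.0004, "wz":0.0012}
{"x":-0.0010, "y":0.0004, "z":0.0239, "wy":-0.0004, "wz":0.0012}
{"x":-0.0010, "y":0.0003, "z":0.0239, "wy":-0.0004, "wz":0.0012}
--
```

Request:
{"api": "apply_moves", "payload": {
  "series": [
    {"x":-0.001,"y":0,"z":0.024,"wx":0,"wy":0,"wz":0,"fingers":-0.3},
    {"x":-0.001,"y":0,"z":0.024,"wx":0,"wy":0,"wz":0,"fingers":-0.3},
    {"x":-0.001,"y":0,"z":0.022,"wx":0,"wy":0,"wz":0,"fingers":-0.4},
    {"x":0,"y":0,"z":0,"wx":0,"wy":0,"wz":0,"fingers":-0.4}
  ]
}}

```text
clock: 3.02
tool_pos: [0.5434, -0.0576, 0.1865]
eef_rot: [0.876, 0.483, 0.001, -0.001]
contact_force: [0.1, -0.4, 0.3]
opening: 0.306
```

Run:
```python
from h import *
Y=lambda a:79.5-np.degrees(a)
plan([(*post(a,.003),.185,Y(a)) for a in (.5,.65,.8,.95,1.1,1.25,1.35,1.45)],step=.035,dang=10)
```

```text
t 3.025 p [ 0.5434 -0.0576  0.1865] yaw 57.8 F [ 0.1 -0.4  0.3] open 0.306
{"x":0.0166, "y":0.0028, "z":0.0019, "wx":-0.0004, "wy":-0.0010, "wz":0.0383}
--
{"x":0.0186, "y":0.0020, "wz":0.0477}
--
{"x":0.0186, "y":0.0020, "wz":0.0477}
--
{"x":0.0186, "y":0.0020, "wz":0.0477}
--
{"x":0.0186, "y":0.0020, "wz":0.0477}
--
{"x":0.0186, "y":0.0020, "wz":0.0477}
--
{"x":0.0125, "y":0.0010, "wz":0.0318}
--
{"x":0.0125, "y":0.0010, "wz":0.0318}
--
```

Request:
{"api": "apply_moves", "payload": {
  "series": [
    {"x":0.012,"y":0.001,"z":0,"wx":0,"wy":0,"wz":0.02,"fingers":-0.4},
    {"x":0.0095,"y":0.001,"z":0,"wx":0,"wy":0,"wz":0.024,"fingers":-0.4},
    {"x":0.0095,"y":0.001,"z":0,"wx":0,"wy":0,"wz":0.024,"fingers":-0.4},
    {"x":0.0095,"y":0.001,"z":0,"wx":0,"wy":0,"wz":0.024,"fingers":-0.4},
    {"x":0.0095,"y":0.001,"z":0,"wx":0,"wy":0,"wz":0.024,"fingers":-0.4},
    {"x":0.0095,"y":0.001,"z":0,"wx":0,"wy":0,"wz":0.024,"fingers":-0.4}
  ]
}}

```text
clock: 3.78
tool_pos: [0.5762, -0.0284, 0.1896]
eef_rot: [0.962, 0.273, -0.003, -0.001]
contact_force: [-1.3, -0.5, -1.4]
opening: 0.3
```

```bash
cat > d.py <<'E'
from h import *
s=get_state();v=s['tool_pos'][:2]-PIV
a=np.arctan2(-v@HX,-v@HY);print('a',a,'r',np.linalg.norm(v))
Y=lambda a:79.5-np.degrees(a)
plan([(*post(b,.005),.186,Y(b)) for b in np.arange(.5,1.5,.1) if b>a+.03],step=.035,dang=10)
E
python3 d.py
```

```text
a 0.8384019078793526 r 0.09916408566117431
t 3.775 p [ 0.5762 -0.0284  0.1896] yaw 31.6 F [-1.3 -0.5 -1.4] open 0.3
{"x":0.0140, "y":-0.0003, "z":0.0044, "wx":-0.0008, "wy":0.0017, "wz":0.0206}
--
{"x":0.0124, "y":0.0012, "wz":0.0318}
--
{"x":0.0124, "y":0.0012, "wz":0.0318}
--
{"x":0.0124, "y":0.0012, "wz":0.0318}
--
{"x":0.0124, "y":0.0012, "wz":0.0318}
--
{"x":0.0124, "y":0.0012, "wz":0.0318}
--
```

Request:
{"api": "apply_moves", "payload": {
  "series": [
    {"x":0.0125,"y":0,"z":0.004,"wx":0,"wy":0,"wz":0.022,"fingers":-0.4},
    {"x":0.011,"y":0.001,"z":0.0005,"wx":0,"wy":0,"wz":0.028,"fingers":-0.4},
    {"x":0.011,"y":0.001,"z":0.0005,"wx":0,"wy":0,"wz":0.028,"fingers":-0.4},
    {"x":0.011,"y":0.001,"z":0.0005,"wx":0,"wy":0,"wz":0.028,"fingers":-0.4},
    {"x":0.008,"y":0.001,"z":0,"wx":0,"wy":0,"wz":0.028,"fingers":-0.4}
  ]
}}

```text
clock: 4.4
tool_pos: [0.6143, -0.0148, 0.1878]
eef_rot: [0.998, 0.059, -0.006, -0.0]
contact_force: [-1.8, -0.7, -1.4]
opening: 0.301
```

```bash
python3 d.py
```

```text
a 1.2495270363186133 r 0.09914706671921779
t 4.4 p [ 0.6143 -0.0148  0.1878] yaw 6.8 F [-1.8 -0.7 -1.4] open 0.301
{"x":0.0126, "y":-0.0008, "z":0.0021, "wy":0.0038, "wz":0.0099}
--
{"x":0.0124, "y":0.0012, "wz":0.0318}
--
```

Request:
{"api": "apply_moves", "payload": {
  "series": [
    {"x":0.01,"y":0,"z":0,"wx":0,"wy":0.003,"wz":0.015,"fingers":-0.4},
    {"x":0.009,"y":0.001,"z":0,"wx":0,"wy":0,"wz":0.015,"fingers":-0.4},
    {"x":0.007,"y":0.001,"z":0,"wx":0,"wy":0,"wz":0,"fingers":-0.4},
    {"x":0.006,"y":0.001,"z":0,"wx":0,"wy":0,"wz":0,"fingers":-0.4}
  ]
}}

```text
clock: 4.9
tool_pos: [0.6404, -0.0137, 0.1886]
eef_rot: [1.0, 0.011, -0.002, -0.001]
contact_force: [-1.9, 1.2, -1.0]
opening: 0.299
```

```bash
python3 d.py
```

```text
a 1.5116942684330732 r 0.10007607732929906
t 4.9 p [ 0.6404 -0.0137  0.1886] yaw 1.3 F [-1.9  1.2 -1. ] open 0.299
```

Request:
{"api": "apply_moves", "payload": {
  "series": [
    {"x":0.004,"y":0,"z":0,"wx":0,"wy":0,"wz":0,"fingers":-0.4},
    {"x":0.003,"y":0,"z":0,"wx":0,"wy":0,"wz":0,"fingers":-0.4}
  ]
}}

```text
clock: 5.15
tool_pos: [0.6404, -0.0137, 0.1882]
eef_rot: [1.0, 0.012, -0.009, -0.002]
contact_force: [-7.2, 1.2, 5.5]
opening: 0.301
```

```bash
python3 d.py
```

```text
a 1.511544608477221 r 0.10010436567259688
t 5.15 p [ 0.6404 -0.0137  0.1882] yaw 1.3 F [-7.2  1.2  5.5] open 0.301
```

Request:
{"api": "apply_moves", "payload": {
  "series": [
    {"x":-0.005,"y":0,"z":0,"wx":0,"wy":0.002,"wz":0,"fingers":-0.35},
    {"x":0,"y":0,"z":-0.03,"wx":0,"wy":0,"wz":0,"fingers":-0.35},
    {"x":0,"y":0,"z":-0.05,"wx":0,"wy":0,"wz":0,"fingers":-0.35},
    {"x":0,"y":0,"z":-0.05,"wx":0,"wy":0,"wz":0,"fingers":-0.3},
    {"x":-0.03,"y":0,"z":-0.01,"wx":0,"wy":0,"wz":-0.05,"fingers":0.1},
    {"x":-0.03,"y":0,"z":0,"wx":0,"wy":0,"wz":-0.05,"fingers":0.1}
  ]
}}

```text
clock: 5.9
tool_pos: [0.5951, -0.0218, 0.3058]
eef_rot: [0.985, 0.172, 0.003, 0.001]
contact_force: [-0.8, -0.1, -0.3]
opening: 0.54
```

Run:
```python
from h import *
plan([(.512,-.11,.28,83.3)],step=.045,dang=9)
```

```text
t 5.9 p [ 0.5951 -0.0218  0.3058] yaw 19.8 F [-0.8 -0.1 -0.3] open 0.54
{"x":-0.0169, "y":0.0085, "z":0.0040, "wz":-0.0441}
{"x":-0.0179, "y":0.0061, "z":0.0040, "wz":-0.0441}
{"x":-0.0186, "y":0.0036, "z":0.0040, "wz":-0.0441}
{"x":-0.0189, "y":0.0010, "z":0.0040, "wz":-0.0441}
{"x":-0.0189, "y":-0.0016, "z":0.0040, "wz":-0.0441}
{"x":-0.0185, "y":-0.0042, "z":0.0040, "wz":-0.0441}
{"x":-0.0177, "y":-0.0067, "z":0.0040, "wz":-0.0441}
{"x":-0.0166, "y":-0.0091, "z":0.0040, "wz":-0.0441}
--
```

Request:
{"api": "apply_moves", "payload": {
  "series": [
    {"x":-0.017,"y":0.0085,"z":0.004,"wx":0,"wy":0,"wz":-0.044,"fingers":0.1},
    {"x":-0.018,"y":0.006,"z":0.004,"wx":0,"wy":0,"wz":-0.044,"fingers":0.1},
    {"x":-0.0185,"y":0.0035,"z":0.004,"wx":0,"wy":0,"wz":-0.044,"fingers":0.1},
    {"x":-0.019,"y":0.001,"z":0.004,"wx":0,"wy":0,"wz":-0.044,"fingers":0.1},
    {"x":-0.019,"y":-0.0015,"z":0.004,"wx":0,"wy":0,"wz":-0.044,"fingers":0.1},
    {"x":-0.0185,"y":-0.004,"z":0.004,"wx":0,"wy":0,"wz":-0.044,"fingers":0.1},
    {"x":-0.018,"y":-0.0065,"z":0.004,"wx":0,"wy":0,"wz":-0.044,"fingers":0.1},
    {"x":-0.013,"y":-0.009,"z":0.002,"wx":0,"wy":0,"wz":-0.04,"fingers":0.1}
  ]
}}

```text
clock: 6.9
tool_pos: [0.5186, -0.1162, 0.2853]
eef_rot: [0.74, 0.672, 0.01, 0.013]
contact_force: [-0.5, 0.3, 0.4]
opening: 0.549
```

Run:
```python
from h import *
plan([(.512,-.123,.26,83.3),(.512,-.123,.153,83.3)],step=.035,dang=9)
im,d=shot('scene','s2.png');P=pts('scene',d)
c=cv2.resize(im[90:240,130:330],None,fx=4,fy=4,interpolation=cv2.INTER_CUBIC);cv2.imwrite('pics/s2c.png',c[...,::-1])
b=(P[...,2]>.2)&(P[...,2]<.226)&(im.max(2)<60)
n,l,s,ce=cv2.connectedComponentsWithStats(b.astype(np.uint8))
for i in range(1,n):
    if s[i,4]>10:print(s[i],np.median(P[l==i],0))
```

```text
t 6.9 p [ 0.5186 -0.1162  0.2853] yaw 84.5 F [-0.5  0.3  0.4] open 0.549
{"x":-0.0092, "y":-0.0084, "z":0.0315, "wx":0.0100, "wy":0.0007, "wz":0.0067}
--
{"z":0.0334}
{"z":0.0334}
{"z":0.0334}
{"z":0.0334}
--
[116   0  18  21  70] [ 0.54845158 -0.96567357  0.21259959]
[161   0  57  18 326] [ 0.3526202  -0.87224675  0.21202692]
[402 109  42  25 302] [0.05172181 0.03560801 0.21348782]
[233 196   5  10  43] [ 0.63638269 -0.00944181  0.21712272]
```

View pics/s2c.png

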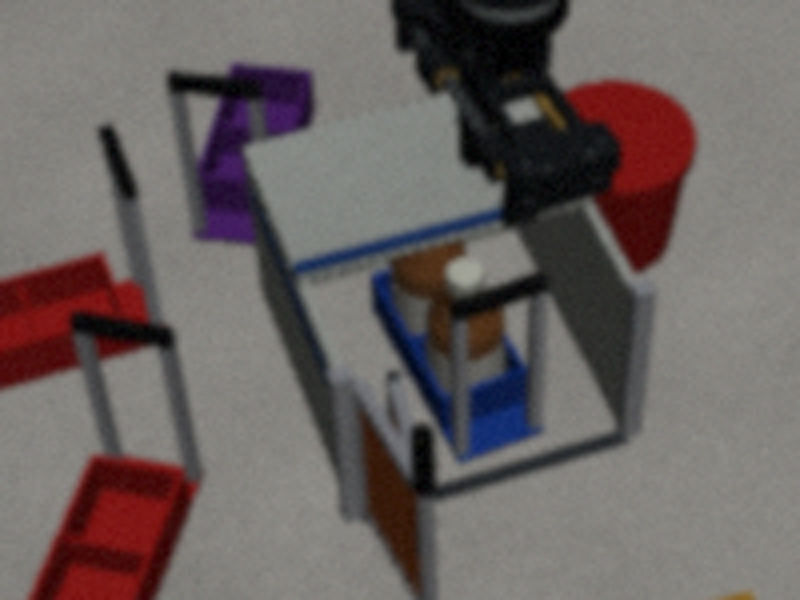

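The door is folded back, with the post at (423,455) in the crop. The carrier is untouched, with its handle at (500,293) above the bottle caps. I'll cross-check the handle in this second view and correct the tool pose.

Run:
```python
from h import *
z=np.load('pics/s2.png.npz');im,d=z['im'],z['d'];P=pts('scene',d)
b=(P[...,2]>.155)&(P[...,2]<.19)&(im.max(2)<70);b[:,:235]=0;b[:,270:]=0
q=P[b];print(b.sum(),np.median(q,0),cv2.minAreaRect(q[:,:2].astype(np.float32)))
r=[ray('scene',130+u/4,90+v/4,.17) for u,v in((457,303),(545,285))];print(r,(r[0]+r[1])/2)
```

```text
189 [ 0.51830394 -0.1173933   0.1735956 ] ((0.3427296280860901, -0.4179936647415161), (1.0184475183486938, 0.0967574492096901), 59.61581039428711)
[array([ 0.53916016, -0.13062036,  0.17      ]), array([ 0.4774456 , -0.11336712,  0.17      ])] [ 0.50830288 -0.12199374  0.17      ]
```

Request:
{"api": "apply_moves", "payload": {
  "series": [
    {"x":-0.007,"y":-0.007,"z":0.025,"wx":0.01,"wy":0,"wz":0.006,"fingers":0.1},
    {"x":0,"y":0,"z":0,"wx":0,"wy":0,"wz":0,"fingers":0.1}
  ]
}}

```text
clock: 7.2
tool_pos: [0.5122, -0.1242, 0.264]
eef_rot: [0.748, 0.664, -0.002, 0.001]
contact_force: [0.2, 0.4, 0.1]
opening: 0.545
```

Run:
```python
from h import *
plan([(.512,-.123,.153,83.3)],step=.027,dang=9)
```

```text
t 7.2 p [ 0.5122 -0.1242  0.264 ] yaw 83.1 F [0.2 0.4 0.1] open 0.545
{"x":0.0004, "z":0.0277, "wy":0.0003}
{"x":0.0004, "z":0.0277, "wy":0.0003}
{"x":0.0004, "z":0.0277, "wy":0.0003}
{"x":0.0003, "z":0.0277, "wy":0.0003}
{"x":0.0003, "z":0.0277, "wy":0.0003}
--
```

Request:
{"api": "apply_moves", "payload": {
  "series": [
    {"x":0,"y":0,"z":0.03,"wx":0,"wy":0,"wz":0,"fingers":0.1},
    {"x":0,"y":0,"z":0.028,"wx":0,"wy":0,"wz":0,"fingers":0.1},
    {"x":0,"y":0,"z":0.028,"wx":0,"wy":0,"wz":0,"fingers":0.1},
    {"x":0,"y":0,"z":0.028,"wx":0,"wy":0,"wz":0,"fingers":0.1},
    {"x":0,"y":0,"z":0.02,"wx":0,"wy":0,"wz":0,"fingers":0.1},
    {"x":0,"y":0,"z":0,"wx":0,"wy":0,"wz":0,"fingers":0.1}
  ]
}}

```text
clock: 7.95
tool_pos: [0.5177, -0.1213, 0.1529]
eef_rot: [0.749, 0.662, 0.001, 0.003]
contact_force: [-0.5, 0.6, 0.6]
opening: 0.551
```

Run:
```python
from h import *
plan([(.512,-.123,.152,83.3)],step=.027,dang=9)
```

```text
t 7.95 p [ 0.5177 -0.1213  0.1529] yaw 82.9 F [-0.5  0.6  0.6] open 0.551
{"x":-0.0030, "y":-0.0069, "z":0.0011, "wx":0.0016, "wy":0.0009, "wz":-0.0021}
--
```

Drift along the bar is 5 mm, well inside the free length. I'll correct it and close.

Request:
{"api": "apply_moves", "payload": {
  "series": [
    {"x":-0.002,"y":-0.006,"z":0,"wx":0,"wy":0,"wz":0,"fingers":0.1},
    {"x":0,"y":0,"z":0,"wx":0,"wy":0,"wz":0,"fingers":-0.5},
    {"x":0,"y":0,"z":0,"wx":0,"wy":0,"wz":0,"fingers":-1},
    {"x":0,"y":0,"z":0,"wx":0,"wy":0,"wz":0,"fingers":-1},
    {"x":0,"y":0,"z":0,"wx":0,"wy":0,"wz":0,"fingers":-1}
  ],
  "force": 25
}}

```text
clock: 8.57
tool_pos: [0.5144, -0.1224, 0.1551]
eef_rot: [0.75, 0.662, 0.002, 0.005]
contact_force: [1.2, 0.7, -2.6]
opening: 0.131
```

Run:
```python
from h import *
plan([(.5324,.259,.153,76.4)],step=.025,dang=9)
```

```text
t 8.575 p [ 0.5144 -0.1224  0.1551] yaw 82.9 F [ 1.2  0.7 -2.6] open 0.131
{"x":0.0297, "y":-0.0023, "wz":0.0023}
{"x":0.0297, "y":-0.0025, "wz":0.0023}
{"x":0.0297, "y":-0.0027, "wz":0.0023}
{"x":0.0297, "y":-0.0029, "wz":0.0023}
{"x":0.0297, "y":-0.0031, "wz":0.0023}
{"x":0.0296, "y":-0.0033, "wz":0.0023}
{"x":0.0296, "y":-0.0036, "wz":0.0023}
{"x":0.0296, "y":-0.0038, "wz":0.0023}
{"x":0.0296, "y":-0.0040, "wz":0.0023}
{"x":0.0295, "y":-0.0042, "wz":0.0023}
{"x":0.0295, "y":-0.0044, "wz":0.0023}
{"x":0.0295, "y":-0.0046, "wz":0.0023}
{"x":0.0294, "y":-0.0048, "wz":0.0023}
{"x":0.0294, "y":-0.0050, "wz":0.0023}
{"x":0.0294, "y":-0.0052, "wz":0.0023}
{"x":0.0293, "y":-0.0054, "wz":0.0023}
--
```

Request:
{"api": "apply_moves", "payload": {
  "series": [
    {"x":0.006,"y":0,"z":0,"wx":0,"wy":0,"wz":0,"fingers":-1},
    {"x":0.012,"y":0.0003,"z":0,"wx":0,"wy":0,"wz":0.001,"fingers":-1},
    {"x":0.017,"y":0.0005,"z":0,"wx":0,"wy":0,"wz":0.002,"fingers":-1},
    {"x":0.017,"y":0.0005,"z":0,"wx":0,"wy":0,"wz":0.002,"fingers":-1}
  ]
}}

```text
clock: 9.07
tool_pos: [0.5206, -0.082, 0.1551]
eef_rot: [0.757, 0.654, 0.001, 0.006]
contact_force: [-0.4, -2.2, 1.7]
opening: 0.134
```

Run:
```python
from h import *
plan([(.54,.07,.155,79),(.5324,.259,.155,76.4)],step=.016,dang=9)
```

```text
t 9.075 p [ 0.5206 -0.082   0.1551] yaw 81.7 F [-0.4 -2.2  1.7] open 0.134
{"x":0.0191, "y":-0.0003, "wx":0.0003, "wz":0.0015}
{"x":0.0191, "y":-0.0004, "wx":0.0003, "wz":0.0015}
{"x":0.0191, "y":-0.0005, "wx":0.0003, "wz":0.0015}
{"x":0.0191, "y":-0.0006, "wx":0.0003, "wz":0.0015}
{"x":0.0191, "y":-0.0007, "wx":0.0003, "wz":0.0015}
{"x":0.0191, "y":-0.0008, "wx":0.0003, "wz":0.0015}
{"x":0.0191, "y":-0.0009, "wx":0.0003, "wz":0.0015}
{"x":0.0191, "y":-0.0010, "wx":0.0003, "wz":0.0015}
{"x":0.0191, "y":-0.0011, "wx":0.0003, "wz":0.0015}
{"x":0.0191, "y":-0.0011, "wx":0.0003, "wz":0.0015}
--
{"x":0.0192, "y":-0.0045, "wz":0.0012}
{"x":0.0192, "y":-0.0046, "wz":0.0012}
{"x":0.0191, "y":-0.0047, "wz":0.0012}
{"x":0.0191, "y":-0.0048, "wz":0.0012}
{"x":0.0191, "y":-0.0048, "wz":0.0012}
{"x":0.0191, "y":-0.0049, "wz":0.0012}
{"x":0.0191, "y":-0.0050, "wz":0.0012}
{"x":0.0190, "y":-0.0050, "wz":0.0012}
{"x":0.0190, "y":-0.0051, "wz":0.0012}
{"x":0.0190, "y":-0.0052, "wz":0.0012}
{"x":0.0190, "y":-0.0053, "wz":0.0012}
{"x":0.0190, "y":-0.0053, "wz":0.0012}
--
```

Request:
{"api": "apply_moves", "payload": {
  "series": [
    {"x":0.019,"y":-0.0003,"z":0,"wx":0.0003,"wy":0,"wz":0.0015,"fingers":-1},
    {"x":0.019,"y":-0.0005,"z":0,"wx":0.0003,"wy":0,"wz":0.0015,"fingers":-1},
    {"x":0.019,"y":-0.0005,"z":0,"wx":0.0003,"wy":0,"wz":0.0015,"fingers":-1},
    {"x":0.019,"y":-0.0005,"z":0,"wx":0.0003,"wy":0,"wz":0.0015,"fingers":-1},
    {"x":0.019,"y":-0.0007,"z":0,"wx":0.0003,"wy":0,"wz":0.0015,"fingers":-1},
    {"x":0.019,"y":-0.0008,"z":0,"wx":0.0003,"wy":0,"wz":0.0015,"fingers":-1},
    {"x":0.019,"y":-0.001,"z":0,"wx":0.0003,"wy":0,"wz":0.0015,"fingers":-1},
    {"x":0.019,"y":-0.001,"z":0,"wx":0.0003,"wy":0,"wz":0.0015,"fingers":-1}
  ]
}}

```text
clock: 10.07
tool_pos: [0.5369, 0.0468, 0.1551]
eef_rot: [0.769, 0.639, -0.002, 0.003]
contact_force: [-0.3, -4.0, 3.8]
opening: 0.135
```

Run:
```python
from h import *
plan([(.5324,.259,.155,76.4)],step=.018,dang=9)
```

```text
t 10.075 p [0.5369 0.0468 0.1551] yaw 79.4 F [-0.3 -4.   3.8] open 0.135
{"x":0.0216, "y":-0.0045, "wy":0.0002, "wz":0.0014}
{"x":0.0216, "y":-0.0046, "wy":0.0002, "wz":0.0014}
{"x":0.0216, "y":-0.0047, "wy":0.0002, "wz":0.0014}
{"x":0.0216, "y":-0.0048, "wy":0.0002, "wz":0.0014}
{"x":0.0216, "y":-0.0049, "wy":0.0002, "wz":0.0014}
{"x":0.0215, "y":-0.0050, "wy":0.0002, "wz":0.0014}
{"x":0.0215, "y":-0.0051, "wy":0.0002, "wz":0.0014}
{"x":0.0215, "y":-0.0052, "wy":0.0002, "wz":0.0014}
{"x":0.0215, "y":-0.0053, "wy":0.0002, "wz":0.0014}
{"x":0.0214, "y":-0.0054, "wy":0.0002, "wz":0.0014}
{"x":0.0214, "y":-0.0055, "wy":0.0002, "wz":0.0014}
{"x":0.0214, "y":-0.0056, "wy":0.0002, "wz":0.0014}
--
```

Request:
{"api": "apply_moves", "payload": {
  "series": [
    {"x":0.021,"y":-0.003,"z":0,"wx":0,"wy":0,"wz":0.0015,"fingers":-1},
    {"x":0.021,"y":-0.004,"z":0,"wx":0,"wy":0,"wz":0.0015,"fingers":-1},
    {"x":0.021,"y":-0.005,"z":0,"wx":0,"wy":0,"wz":0.0015,"fingers":-1},
    {"x":0.021,"y":-0.005,"z":0,"wx":0,"wy":0,"wz":0.0015,"fingers":-1},
    {"x":0.021,"y":-0.005,"z":0,"wx":0,"wy":0,"wz":0.0015,"fingers":-1},
    {"x":0.021,"y":-0.005,"z":0,"wx":0,"wy":0,"wz":0.0015,"fingers":-1},
    {"x":0.021,"y":-0.005,"z":0,"wx":0,"wy":0,"wz":0.0015,"fingers":-1},
    {"x":0.018,"y":-0.005,"z":0,"wx":0,"wy":0,"wz":0.0015,"fingers":-1}
  ]
}}

```text
clock: 11.08
tool_pos: [0.5345, 0.1881, 0.1552]
eef_rot: [0.782, 0.623, -0.004, 0.006]
contact_force: [-0.4, -4.6, 5.8]
opening: 0.13
```

Run:
```python
from h import *
plan([(.5324,.259,.155,76.4)],step=.015,dang=9)
```

```text
t 11.075 p [0.5345 0.1881 0.1552] yaw 77.1 F [-0.4 -4.6  5.8] open 0.13
{"x":0.0172, "y":-0.0045, "wx":0.0003, "wy":0.0008, "wz":0.0007}
{"x":0.0172, "y":-0.0045, "wx":0.0003, "wy":0.0008, "wz":0.0007}
{"x":0.0171, "y":-0.0046, "wx":0.0003, "wy":0.0008, "wz":0.0007}
{"x":0.0171, "y":-0.0046, "wx":0.0003, "wy":0.0008, "wz":0.0007}
{"x":0.0171, "y":-0.0046, "wx":0.0003, "wy":0.0008, "wz":0.0007}
--
```

Request:
{"api": "apply_moves", "payload": {
  "series": [
    {"x":0.017,"y":-0.0045,"z":0,"wx":0,"wy":0.001,"wz":0.001,"fingers":-1},
    {"x":0.017,"y":-0.0045,"z":0,"wx":0,"wy":0.001,"wz":0.001,"fingers":-1},
    {"x":0.017,"y":-0.0045,"z":0,"wx":0,"wy":0.001,"wz":0.001,"fingers":-1},
    {"x":0.015,"y":-0.0045,"z":0,"wx":0,"wy":0.001,"wz":0.001,"fingers":-1},
    {"x":0.009,"y":-0.0035,"z":0,"wx":0,"wy":0,"wz":0.001,"fingers":-1},
    {"x":0,"y":0,"z":0,"wx":0,"wy":0,"wz":0,"fingers":-1}
  ]
}}

```text
clock: 11.82
tool_pos: [0.5285, 0.2557, 0.1551]
eef_rot: [0.787, 0.617, -0.0, 0.002]
contact_force: [-0.1, -2.5, 4.6]
opening: 0.133
```

Run:
```python
from h import *
plan([(.5324,.259,.155,76.4)],step=.015,dang=9)
im,d=shot('top','t3.png');P=pts('top',d)
hsv=cv2.cvtColor(im,cv2.COLOR_RGB2HSV);m=(hsv[...,0]>100)&(hsv[...,0]<125)&(hsv[...,1]>130);m[:175]=0;m[:,210:]=0;m[245:]=0
c=cv2.resize(im[150:250,95:295],None,fx=4,fy=4,interpolation=cv2.INTER_CUBIC);cv2.imwrite('pics/t3c.png',c[...,::-1])
q=P[m];q=q[(q[:,2]<.06)];print(len(q),np.median(q,0),cv2.minAreaRect(q[:,:2].astype(np.float32)))
```

```text
t 11.825 p [0.5285 0.2557 0.1551] yaw 76.3 F [-0.1 -2.5  4.6] open 0.133
{"x":0.0051, "y":0.0038, "wx":0.0008, "wy":0.0009, "wz":-0.0008}
--
230 [0.50076109 0.1360557  0.03599036] ((0.5040518641471863, 0.16484487056732178), (0.1373569667339325, 0.0687001422047615), 76.38439178466797)
```

View pics/t3c.png

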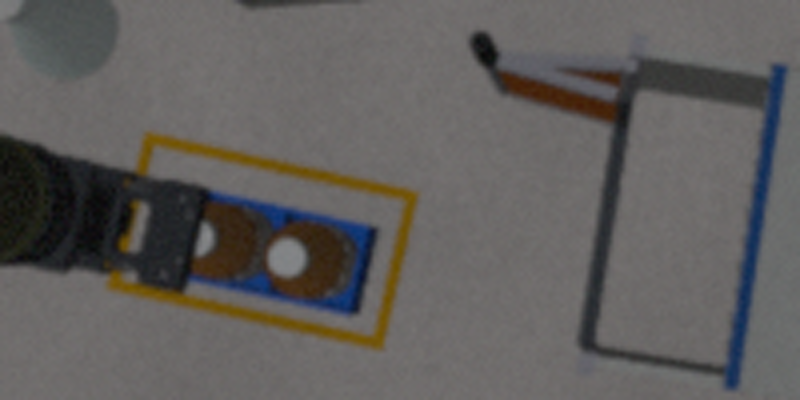

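The carrier sits inside the tape, parallel to it, with both bottles upright, and the door is still folded. Its estimated origin is within about 7 mm of the bay centre. I'll release and rise.

Request:
{"api": "apply_moves", "payload": {
  "series": [
    {"x":0,"y":0,"z":0,"wx":0,"wy":0,"wz":0,"fingers":-0.6},
    {"x":0,"y":0,"z":0,"wx":0,"wy":0,"wz":0,"fingers":0},
    {"x":0,"y":0,"z":-0.015,"wx":0,"wy":0,"wz":0,"fingers":0},
    {"x":0,"y":0,"z":-0.04,"wx":0,"wy":0,"wz":0,"fingers":0},
    {"x":0,"y":0,"z":-0.06,"wx":0,"wy":0,"wz":0,"fingers":0},
    {"x":0,"y":0,"z":-0.07,"wx":0,"wy":0,"wz":0,"fingers":0},
    {"x":0.05,"y":0,"z":-0.05,"wx":0,"wy":0,"wz":0,"fingers":0},
    {"x":0.05,"y":0,"z":0,"wx":0,"wy":0,"wz":0,"fingers":0}
  ]
}}

```text
clock: 12.88
tool_pos: [0.5475, 0.3332, 0.3521]
eef_rot: [0.788, 0.615, 0.001, 0.0]
contact_force: [-1.0, 0.1, -0.7]
opening: 0.503
```

Run:
```python
from h import *
s=get_state();print(s['clock'],s['tool_pos'],s['contact_force'])
im,d=shot('scene','s4.png');c=cv2.resize(im[120:384,150:450],None,fx=2.2,fy=2.2,interpolation=cv2.INTER_CUBIC);cv2.imwrite('pics/s4c.png',c[...,::-1])
P=pts('scene',d);b=(P[...,2]>.205)&(P[...,2]<.226)&(im.max(2)<60);b[:180]=0;b[220:]=0;b[:,:225]=0;b[:,245:]=0
v=np.median(P[b],0)[:2]-PIV;print('a',np.arctan2(-v@HX,-v@HY))
im,d=shot('top');P=pts('top',d)
hsv=cv2.cvtColor(im,cv2.COLOR_RGB2HSV);m=(hsv[...,0]>100)&(hsv[...,0]<125)&(hsv[...,1]>130);m[:175]=0;m[:,210:]=0;m[245:]=0
q=P[m&(P[...,2]<.06)];print(cv2.minAreaRect(q[:,:2].astype(np.float32)))
```

```text
12.875 [0.54749207 0.33322884 0.35214956] [-0.96737391  0.11192224 -0.69295869]
a 1.4769527343249076
((0.5076655149459839, 0.1799459159374237), (0.16854315996170044, 0.06872593611478806), 76.5781021118164)
```

View pics/s4c.png

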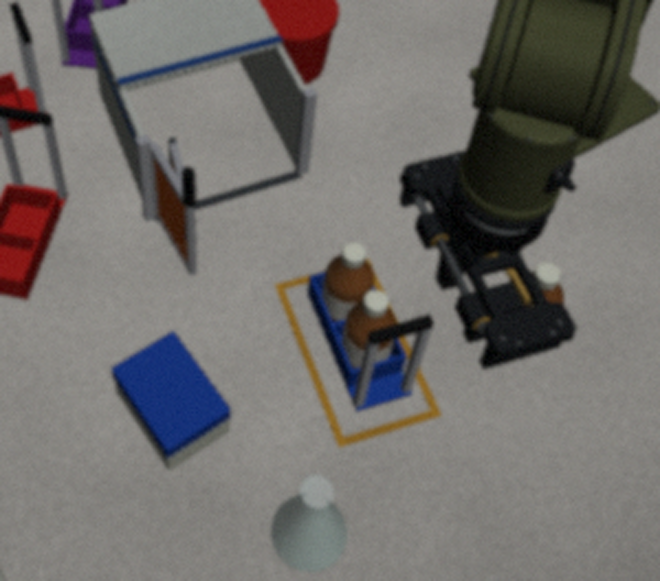

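The view shows the carrier free-standing in the rectangle at (365,330) with both bottles upright. The door is folded at (188,200), the bystanders are in place and the gripper is clear. Handing in.

```bash
python3 -c "
from plant import *
print(finish_job())"
```

```text
the job is handed in; nothing more can be done
None
```

The job is done and handed in at about 13 s of the 58 s allowed; the hand-in reports no verdict.

**What I did:** I straddled the fold post with the fingers and pushed it round its arc to the end stop. Then I gripped the carrier's handle from above, slid the carrier out through the doorway into the yellow rectangle, released it and moved the arm clear.

**Last checks:**

| Check | Measured | Limit |
|---|---|---|
| Door angle | about 1.48 rad, within measuring error of the 1.45 rad stop | over 1.25 rad |
| Carrier centre from the bay centre (straight line) | about 8 mm | 30 mm along each axis |
| Carrier angle to the long side | about 0.003 rad | 0.25 rad |

- **By eye in the last picture:** both bottles are upright, the tip box and flask look undisturbed, and nothing touches the gripper. The tub and spare bottle are only partly visible in it, but the arm never went low near them. I did not re-measure the bystanders' positions.
- **One disagreement:** a rough reading of the handle's direction in the scene view was about 9° off the top view. I went with the top view, and the grasp closed properly on the bar.

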